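# Peel the clinging top tray off a stack of parts trays and hold it out

## Robot

A 6-joint arm with a two-finger parallel gripper is mounted at the origin on a cart in front of the work surface, level with it; the furniture and walls round the work are solid. World frame = base frame: x ahead of the robot, y to its left, z up, the work surface at z = 0. Lengths are in m, angles in rad, forces in N, time in s.
With the tool pointing down it reaches from about 0.35 to 0.975 m from the base axis. Payload 4.9 kg.
Tool frame: the origin (TCP) lies midway between the tips of the shut fingers; the grasp point (between the pads) lies 19 mm behind it; z points along the fingers, y is the line along which they close (so a half turn about z gives the same grasp; the last joint's range is limited). The gripper opens to 85 mm and grips with 20 to 120 N. Pads are 22 mm wide; open, the fingers measure 114 mm over their backs; the gripper's body (76 mm by 85 mm) begins 54 mm behind the grasp point. The pads swing forward as they close: fully open they stand 13 mm farther back than shut.
Start: joints at [1.044, 0.053, 1.613, -0, 1.476, -0.119], TCP at [0.248, 0.574, 0.205] pointing down, gripper open.
Joint ranges: [-3.01, 3.01], [-1.01, 2.22], [0.06, 2.58], [-1.02, 4.17], [0.09, 2.62], [-3.14, 3.14]. Speed limits (rad/s): [2.57, 2.57, 3.14, 3.14, 3.14, 3.14].

## Interface

Orientations are given as a unit quaternion [w, x, y, z].
In Python, from plant import manip gives the robot as it stands.
- The arm moves only by the tool move_arm, never from a script. Its argument "increments" is one flat list of numbers, 5 for each row, row after row: the shift along the tool's x, y, z in mm, then the turn about the tool's z in rad, then the opening, from 0 (shut) to 1 (fully open). In form: [tx, ty, tz, spin, jaw, tx, ty, tz, spin, jaw, ...]. A call has 1 to 8 rows; each row shifts and turns the commanded pose from where the row before left it, along the tool's axes as they then stand; what a row does not reach is not made up. A row lasts 1/12 s, in which the tool goes at most 41.7 mm and 7.16 degrees, less where a joint would pass 70% of its speed; a pose out of reach is approached as far as the arm can. A call with a gripper value outside its range is refused whole. The fingers move at their own pace and stop on an object; the grip force is fixed at half the most. Time passes only in rows, so rows that do not move let the fingers close. It gives the time, the measured TCP pose, the force, the opening and the grip force at its end, in the units of the state.
- manip.state(): the state, without advancing time (a new reading comes with each control period).
- manip.grab_frame(name): name is "scene" or "side" or "wrist"; returns a dict with "image" (400x640x3 uint8, blue, green, red), "fov_y" (degrees; the focal length in pixels is half the picture's height over the tangent of half this angle, whatever the lens; pixels are square), "cx", "cy" (the principal point, pixels), "k1" (the pictures are not rectified: a ray, as slopes to the right and down, at radius r is drawn at 1 + k1 r^2 times it, then the intrinsics apply), "eye" and "rotation" of the camera in the world; the wrist camera has in their place "T_tool_cam" (4x4, takes a point from camera to tool coordinates, whose origin is the TCP and whose axes are the flange's). Camera axes: x right, y down, z forward; pixel columns grow to the right and rows downward; lengths in m; the calibration is good to about 2 mm. A picture is of the moment at which its call begins: read the wrist's pose just before it. There is no depth.
- manip.job_done(): hands the job in; it is judged then, once.
The state is a dict: "time": time; "joint_pos": joint angles; "joint_vel": joint speeds; "joint_efforts": joint torques, N m; "tool_pos": TCP position; "tool_rot": TCP orientation; "contact_force": force on the tool from outside, world axes, zero at the start; "ft_torque": the same for the moment, N m; "gripper_width": opening from 0.0 (shut) to 1.0 (fully open); "grasp_force": force on a finger pad.
Only numpy, scipy, OpenCV 4.12 (cv2) and the standard library are available. Lean on these libraries where they do the work, as an engineer would, in place of code of your own. Each camera call takes 0.05 s, during which the arm holds its last target. There are 200 camera calls.

## Task

The empty blue tray on top of the stack is snapped into the tray of chips beneath it, and a level pull tends to bring that tray along. Pinch its rim near a corner and peel it: tilt that corner up by about 2 cm while the diagonally opposite corner stays nested and the trays beneath stay standing where they are, then lift it free and hold it out level and right way up, about 15 cm above the middle of the purple notebook, so that I can take it. Finish still holding it there, and leave the other things on the cabinet alone.

Things in the scene. Friction and masses are not known exactly. Their poses are not given: they have to be found in the camera images.
- top_tray: Empty blue moulded stacking tray on top, 126 x 176 x 29 mm (its x, y, z), about 90 g. Origin: centre of its underside; z up, y along its length. Its rim is a vertical-sided band all round, 9 mm thick, outer faces at x = +-63 and y = +-88 mm, top at z = 29 mm. Below the band its body is 104 x 154 mm and sits 11 mm deep, with 2 mm of play, in the rim of the tray beneath.
- tray_stack: The three filled trays beneath, same blue make and outline, loose on the cabinet as one block of 0.6 to 0.7 kg (126 x 176 mm, 65 mm tall). Origin: centre of its underside; z up, y along its length. Seated, the top tray's origin is 54 mm above this one, its rim's top 83 mm above.
- corner0 (a point): Corner of the top tray's rim, at its x = -58, y = -83, z = 29 mm (outer corners are rounded, 14 mm radius). Fingers from above straddle the 9 mm band: inside it a 5 mm wide ledge lies 11 mm below the rim's top; further in is a flat floor at z = 3 mm, with one low thin divider at y = 0.
- corner1 (a point): Corner of the top tray's rim, at its x = -58, y = +83, z = 29 mm. Outside, the top tray's band ends 14 mm below the rim's top and the band of the tray beneath begins 18 mm below it.
- corner2 (a point): Corner of the top tray's rim, at its x = +58, y = +83, z = 29 mm (across the diagonal from corner0). Four sprung snap dimples in the tray beneath hold the top tray, near its corners at x = +-52, y = +-62 mm.
- corner3 (a point): Corner of the top tray's rim, at its x = +58, y = -83, z = 29 mm (across the diagonal from corner1). Each of the four snaps holds about 2 N, takes hold after 3 mm of play and lets go once its spot has risen 6 mm; together they hold more than the stack weighs, so a level pull on the whole tray brings the stack up.
- notebook: The purple notebook lying on the cabinet, 204 x 150 x 10 mm (its x, y, z), a blue pen lying on it. Origin: centre of its underside. It does not shift.
- screwdriver: Bystander: black and orange screwdriver lying at the front edge, 25 x 102 x 24 mm. Origin: centre of its underside.
- mug: Bystander: beige mug of coffee, about 80 mm wide and 94 mm tall, handle to the side. Origin: centre of its underside.
- flux_bottle: Bystander: white dropper bottle with a blue cap, 35 mm across, 98 mm tall. Origin: centre of its underside.
- glue_tube: Bystander: red and white glue tube lying down, 42 x 137 x 29 mm. Origin: centre of its underside.
- tape_roll: Bystander: roll of yellow tape lying flat, 65 mm across, 19 mm tall. Origin: centre of its underside.
- solder_spool: Bystander: dark blue reel of solder, 60 mm across, 34 mm tall. Origin: centre of its underside.
- rosin_tin: Bystander: shallow open tin of brown rosin lumps, 63 mm across, 25 mm tall. Origin: centre of its underside.

How it is judged:
On the way:
1. one corner of the top tray is raised at least 14 mm out of the tray beneath while the diagonally opposite corner is still down in it (raised less than 6 mm) (((z of corner0 in the frame of tray_stack above 0.097 m and z of corner2 in the frame of tray_stack below 0.089 m) or (z of corner1 in the frame of tray_stack above 0.097 m and z of corner3 in the frame of tray_stack below 0.089 m) or (z of corner2 in the frame of tray_stack above 0.097 m and z of corner0 in the frame of tray_stack below 0.089 m) or (z of corner3 in the frame of tray_stack above 0.097 m and z of corner1 in the frame of tray_stack below 0.089 m)) and height (world z) of tray_stack below 0.012 m), for 0.05 s.
At the end, for the whole second after the job is handed in: Top tray held by the gripper clear of the stack, still, within 0.2 rad of level and right way up, its centre within 40 mm of the notebook's seen from above, its underside 110 to 240 mm above the cabinet top; the trays beneath upright and, like each bystander, within 30 mm of their start (horizontal distance between top_tray and notebook below 0.04 m and height (world z) of top_tray between 0.11 and 0.24 m and angle between top_tray's own z axis and vertical below 0.2 rad and linear speed of top_tray below 0.03 m/s and angular speed of top_tray below 0.2 rad/s and contact force between the fingers and top_tray above 1 N and contact force between top_tray and tray_stack below 0.05 N and distance of each of tray_stack, screwdriver, mug, flux_bottle, glue_tube, tape_roll, solder_spool, rosin_tin from where it was at the start of the episode below 0.03 m and angle between tray_stack's own z axis and vertical below 0.04 rad and linear speed of tray_stack below 0.02 m/s); the arm keeps its last pose, push and grip.
It fails at once if the trays beneath are lifted off the cabinet or tipped by more than 0.15 rad (height (world z) of tray_stack above 0.02 m or angle between tray_stack's own z axis and vertical above 0.15 rad).
It fails at once if the mug or the flux bottle is knocked over (angle between any of mug, flux_bottle's own z axis and vertical above 0.5 rad).
It also fails if it takes over 38 s, if anything falls off the work surface, if the arm or the gripper's body presses on something with over 40 N, if the wrist force passes 120 N, or if a joint passes its speed limit or range.

## Working session

There is one attempt and no reset: what is moved stays moved. The work goes in short steps, Python scripts to look and compute and a tool call to move; the robot and the scene stay as the last step left them, time stands still between calls to the robot, and variables do not carry over. Pictures are saved under pics/ and viewed, at most 10 in all, crops included, and the job is handed in when it is done.

Besides the shell and the picture viewer there is one more tool, called as name(argument=value, ...) on one line, values as JSON. move_arm: Moves the arm, as the interface text tells. Its arguments: {"type":"object","properties":{"increments":{"type":"array"}},"required":["increments"]}

```bash
mkdir -p pics
cat > h.py <<'E'
import numpy as np, cv2
from scipy.spatial.transform import Rotation as R
from plant import manip
def ray(f,u,v,eye=None,rot=None):
    F=f["image"].shape[0]/2/np.tan(np.radians(f["fov_y"])/2)
    d=np.array([(u-f["cx"])/F,(v-f["cy"])/F]); s=d.copy()
    for _ in range(30): s=d/(1+f["k1"]*(s@s))
    e=np.array(f["eye"]) if eye is None else eye
    Q=np.array(f["rotation"]) if rot is None else rot
    if Q.shape!=(3,3): Q=R.from_quat(Q[[1,2,3,0]]).as_matrix()
    return e,Q@np.array([s[0],s[1],1])
def onz(f,u,v,z,**k):
    e,d=ray(f,u,v,**k); return e+d*(z-e[2])/d[2]
def wristpose(f,st):
    q=np.array(st["tool_rot"]); T=np.eye(4); T[:3,:3]=R.from_quat(q[[1,2,3,0]]).as_matrix(); T[:3,3]=st["tool_pos"]
    C=T@np.array(f["T_tool_cam"]); return dict(eye=C[:3,3],rot=C[:3,:3])
E
python3 - <<'E'
from h import *
import pickle
s=manip.state(); print(s)
fs={n:manip.grab_frame(n) for n in("scene","side","wrist")}
pickle.dump((s,fs),open("f0.pkl","wb"))
for n,f in fs.items(): cv2.imwrite(f"pics/{n}0.png",f["image"]); print(n,{k:np.round(v,3).tolist() for k,v in f.items() if k!="image"})
E
```

```text
{'time': 0.0, 'joint_pos': array([ 1.04396940e+00,  5.33650835e-02,  1.61429687e+00, -1.34421487e-05,
        1.47602840e+00, -1.19023007e-01]), 'joint_vel': array([-0.00031884,  0.00052945,  0.00032715, -0.0012631 , -0.00014515,
        0.00092081]), 'joint_efforts': array([ 2.28358172e-04, -3.93656516e+01, -3.70183754e+01,  9.37810341e-06,
        6.58231991e-03,  1.43497907e-06]), 'tool_pos': array([0.2475398 , 0.57314038, 0.20365628]), 'tool_rot': array([-3.26498793e-04,  2.02491249e-01,  9.79283510e-01, -9.96757541e-04]), 'contact_force': array([-0.13633848,  0.63604579,  0.46476002]), 'ft_torque': array([ 0.02998391, -0.01503148,  0.01181379]), 'grasp_force': 0.0, 'gripper_width': 1.0006858747895941}
scene {'fov_y': 49.927, 'cx': 319.411, 'cy': 200.494, 'k1': 0.031, 'eye': [1.164, 0.051, 1.106], 'rotation': [-0.182, 0.624, 0.733, -0.201]}
side {'fov_y': 54.462, 'cx': 322.951, 'cy': 195.851, 'k1': -0.058, 'eye': [0.235, 0.517, 0.816], 'rotation': [0.09, -0.214, 0.912, -0.339]}
wrist {'fov_y': 58.878, 'cx': 320.914, 'cy': 197.568, 'k1': -0.06, 'T_tool_cam': [[-0.0, -0.957, -0.289, 0.074], [1.0, -0.0, 0.0, -0.001], [-0.0, -0.289, 0.957, -0.169], [0.0, 0.0, 0.0, 1.0]]}
```

View pics/scene0.png

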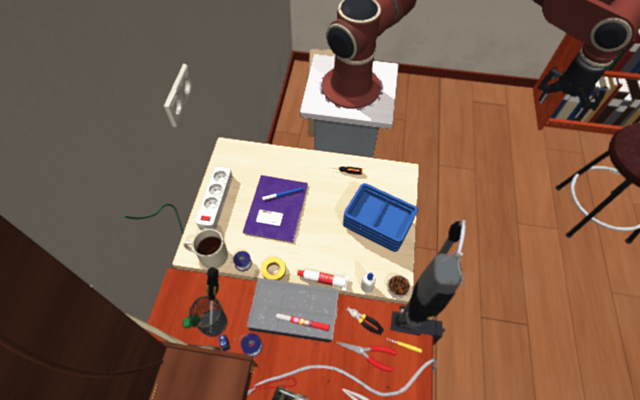

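View pics/side0.png

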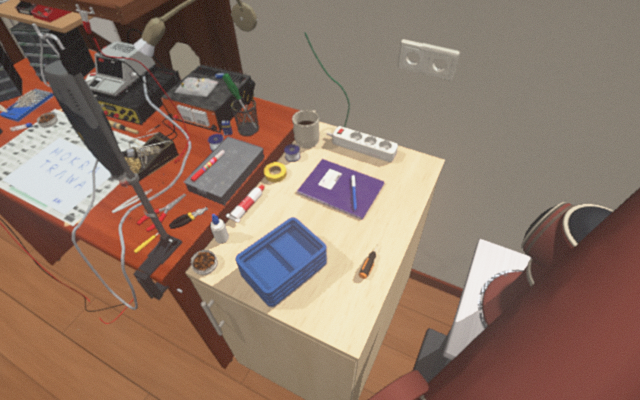

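The scene view has the blue stack around (380,215), the purple notebook around (276,208) and the screwdriver at (348,170). In the side view the stack is near (282,260), the notebook near (341,188) and the screwdriver at (368,264).

```bash
cat > m.py <<'E'
from h import *
import pickle
s,fs=pickle.load(open("f0.pkl","rb"))
def mask(f,lo,hi):
    h=cv2.cvtColor(f["image"],cv2.COLOR_BGR2HSV); m=cv2.inRange(h,lo,hi)
    m=cv2.morphologyEx(m,cv2.MORPH_CLOSE,np.ones((5,5)))
    c=max(cv2.findContours(m,cv2.RETR_EXTERNAL,cv2.CHAIN_APPROX_NONE)[0],key=cv2.contourArea); return c[:,0]
def poly(n,lo,hi,z):
    f=fs[n]; h=cv2.convexHull(mask(f,lo,hi))[:,0]; 
    P=np.array([onz(f,u,v,z)[:2] for u,v in h]); return cv2.convexHull(P.astype(np.float32))
for name,lo,hi,z in(("tray",(100,120,30),(117,255,255),.083),("book",(120,80,30),(150,255,255),.01)):
    A=[poly(n,lo,hi,z) for n in("scene","side")]
    for a in A: print(name,cv2.minAreaRect(a))
    ar,I=cv2.intersectConvexConvex(A[0],A[1]); r=cv2.minAreaRect(I)
    print("int",r,cv2.boxPoints(r).round(4).tolist(), ar/ (r[1][0]*r[1][1]))
for n,lst in(("scene",dict(screw=(349,170,.012),mug=(209,240,.09),flux=(369,275,.098),tin=(398,284,.025))),):
    for k,(u,v,z) in lst.items(): print(k,onz(fs[n],u,v,z).round(3))
E
python3 m.py
```

```text
tray ((0.5638258457183838, 0.13676483929157257), (0.1736125946044922, 0.15186269581317902), 69.39895629882812)
tray ((0.548421323299408, 0.15563029050827026), (0.1480862945318222, 0.12246648222208023), 68.7359848022461)
int ((0.5511251091957092, 0.1545780748128891), (0.1480862945318222, 0.116663858294487), 68.7359848022461) [[0.4699000120162964, 0.10670000314712524], [0.5785999894142151, 0.06440000236034393], [0.6323000192642212, 0.20239999890327454], [0.5235999822616577, 0.24469999969005585]] 0.9318673375718303
book ((0.5420204997062683, -0.1592220515012741), (0.14659495651721954, 0.2016751915216446), 87.91820526123047)
book ((0.5368736982345581, -0.15698844194412231), (0.14201602339744568, 0.19851844012737274), 87.86921691894531)
int ((0.5387125611305237, -0.15705683827400208), (0.14201602339744568, 0.19483821094036102), 87.86921691894531) [[0.43869999051094055, -0.22439999878406525], [0.633400022983551, -0.23160000145435333], [0.638700008392334, -0.08969999849796295], [0.4440000057220459, -0.08250000327825546]] 0.9878623399960796
screw [0.376 0.038 0.012]
mug [ 0.715 -0.295  0.09 ]
flux [0.747 0.126 0.098]
tin [0.73  0.21  0.025]
```

View pics/wrist0.png

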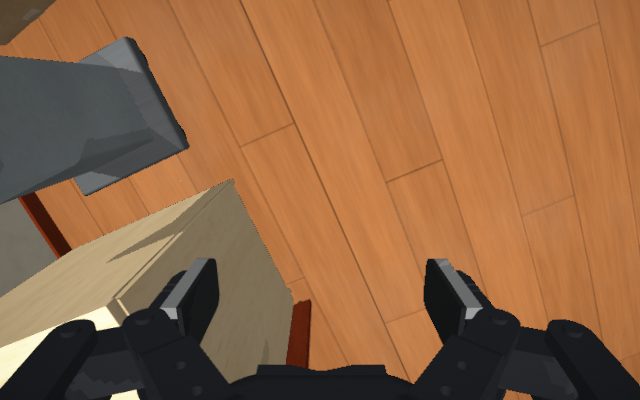

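The wrist view shows only floor and the cabinet edge. I'll move over the tray, then turn to line up with it and measure again from above.

move_arm(increments=[-28, -16.5, -6, 0, 1, -28, -16.5, -6, 0, 1, -28, -16.5, -6, 0, 1, -28, -16.5, -6, 0, 1, -28, -16.5, -6, 0, 1, -28, -16.5, -6, 0, 1, -28, -16.5, -6, 0, 1, -28, -16.5, -6, 0, 1])

```text
time: 0.82
tool_pos: [0.4016, 0.3622, 0.2529]
tool_rot: [-0.0, 0.202, 0.979, -0.0]
contact_force: [1.0, 0.3, -0.5]
gripper_width: 1.0
grasp_force: 0.0
```

move_arm(increments=[-28, -16.5, 0, 0, 1, -28, -16.5, 0, 0, 1, -28, -16.5, 0, 0, 1, -28, -16.5, 0, 0, 1, -28, -16.5, 0, 0, 1, -28, -16.5, 0, 0, 1, -28, -16.5, 0, 0, 1, -28, -16.5, 0, 0, 1])

```text
time: 1.48
tool_pos: [0.555, 0.1522, 0.2526]
tool_rot: [-0.0, 0.203, 0.979, -0.0]
contact_force: [-0.1, 0.3, 0.5]
gripper_width: 1.004
grasp_force: 0.0
```

move_arm(increments=[0, 0, 0, 0.11, 1, 0, 0, 0, 0.11, 1, 0, 0, 0, 0.11, 1, 0, 0, 0, 0.11, 1, 0, 0, 0, 0.11, 1, 0, 0, 0, 0.11, 1, 0, 0, 0, 0.11, 1, 0, 0, 0, 0.11, 1])

```text
time: 2.15
tool_pos: [0.5542, 0.1537, 0.2524]
tool_rot: [-0.0, 0.603, 0.798, -0.0]
contact_force: [0.2, -0.0, 0.6]
gripper_width: 0.997
grasp_force: 0.0
```

move_arm(increments=[0, 0, 0, 0.11, 0.6, 0, 0, 0, 0.11, 0.5, 0, 0, 0, 0.11, 0.4, 0, 0, 0, 0.11, 0.35, 0, 0, 0, 0.11, 0.35, 0, 0, 0, 0.1, 0.35, 0, 0, 0, 0, 0.35, 0, 0, 0, 0, 0.35])

```text
time: 2.82
tool_pos: [0.5542, 0.1537, 0.2525]
tool_rot: [-0.0, 0.824, 0.567, -0.0]
contact_force: [-0.5, 0.4, 0.1]
gripper_width: 0.353
grasp_force: 0.0
```

Run:
```python
from h import *
import pickle
s=manip.state(); f=manip.grab_frame("wrist"); pickle.dump((s,f),open("f1.pkl","wb"))
cv2.imwrite("pics/w1.png",f["image"]); print(s["tool_pos"],s["tool_rot"],s["contact_force"],s["gripper_width"],s["time"])
```

```text
[0.55423998 0.15366744 0.25253955] [-1.27577485e-04  8.23538758e-01  5.67259912e-01 -2.98323751e-04] [-0.52180971  0.44437253  0.12733594] 0.3534802673546148 2.8167
```

View pics/w1.png

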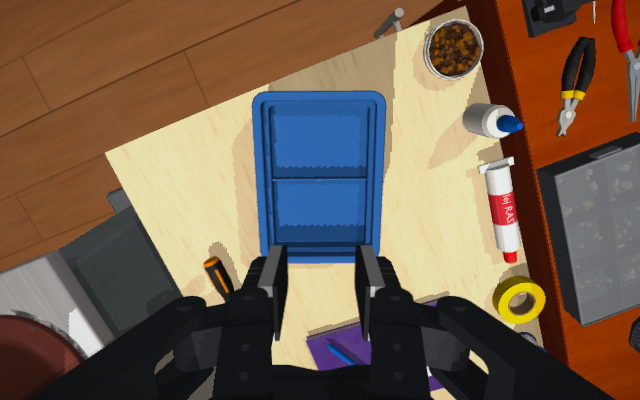

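The tray rim is clear in this view: top corners at about (252,92) and (385,92), bottom edge at about v=262, and it lies nearly square to the tool. I'll fit its edges now.

```bash
cat > m2.py <<'E'
from h import *
import pickle
s,f=pickle.load(open("f1.pkl","rb")); k=wristpose(f,s)
m=cv2.inRange(cv2.cvtColor(f["image"],cv2.COLOR_BGR2HSV),(95,100,40),(120,255,255))
m[:, :230]=0; m[:,410:]=0; m[270:]=0
L=np.array([onz(f,np.nonzero(m[v])[0].min()-.5,v,.083,**k)[:2] for v in range(112,235)])
Rr=np.array([onz(f,np.nonzero(m[v])[0].max()+.5,v,.083,**k)[:2] for v in range(112,235)])
T=np.array([onz(f,u,np.nonzero(m[:,u])[0].min()-.5,.083,**k)[:2] for u in range(275,365)])
def line(P):
    vx,vy,x,y=cv2.fitLine(P.astype(np.float32),cv2.DIST_HUBER,0,.01,.01).ravel(); 
    return np.array([vx,vy]),np.array([x,y])
l,r,t=line(L),line(Rr),line(T)
for n,(d,p) in zip("lrt",(l,r,t)): print(n,np.degrees(np.arctan2(d[1],d[0]))%180,p)
a=np.mean([np.arctan2(d[1],d[0])%np.pi for d in(l[0],r[0])])
ey=np.array([np.cos(a),np.sin(a)]); ex=np.array([ey[1],-ey[0]])
print("width",(r[1]-l[1])@ex)
c=ex*((l[1]+r[1])@ex/2)+ey*(t[1]@ey-.088)
print("centre",c,"ydir deg",np.degrees(a))
low=[np.nonzero(m[:,u])[0].max() for u in (300,315,330,345)]; print("low edge y",[(onz(f,u,v+.5,.083,**k)[:2]-c)@ey for u,v in zip((300,315,330,345),low)])
g=c+ex*-.0585+ey*-.061; print("grip",g)
q=np.array(s["tool_rot"]); M=R.from_quat(q[[1,2,3,0]]).as_matrix()
print("tool x deg",np.degrees(np.arctan2(M[1,0],M[0,0])))
d=np.r_[g,.096]-s["tool_pos"]; print("tool delta",M.T@d*1000, "after spin:",ey@d[:2]*1e3,ex@d[:2]*1e3)
E
python3 m2.py
```

```text
l 69.56769 [0.49200404 0.17109686]
r 69.29142 [0.6082744  0.12672877]
t 159.09583 [0.57091206 0.22518577]
width 0.12444619
centre [0.5468746  0.14021385] ydir deg 69.42955
low edge y [np.float64(-0.08651782982097322), np.float64(-0.08658643703066789), np.float64(-0.0866715888834351), np.float64(-0.08677334845887306)]
grip [0.47067162 0.10365763]
tool x deg 69.11875218035304
tool delta [-76.45740955 -60.16868407 156.59908664] after spin: -76.18369691406387 -60.668735614489805
```

move_arm(increments=[-25, -20, 20, -0.005, 0.35, -25, -20, 30, 0, 0.35, -26, -20, 30, 0, 0.35, 0, 0, 30, 0, 0.35, 0, 0, 25, 0, 0.35, 0, 0, 0, 0, 0.35, 0, 0, 0, 0, 0.35])

```text
time: 3.45
tool_pos: [0.4734, 0.1058, 0.1203]
tool_rot: [-0.001, 0.823, 0.569, -0.001]
contact_force: [0.3, -0.3, 0.4]
gripper_width: 0.353
grasp_force: 0.0
```

Run:
```python
from h import *
s=manip.state(); print(s["tool_pos"],s["contact_force"])
w=manip.grab_frame("wrist")["image"][130:400,200:440]; c=manip.grab_frame("scene")["image"][140:260,320:440]; d=manip.grab_frame("side")["image"][190:320,210:350]
r=lambda i:cv2.resize(i,(int(i.shape[1]*400/i.shape[0]),400),interpolation=cv2.INTER_CUBIC)
o=np.hstack([r(w),r(d)]); print(o.shape); cv2.imwrite("pics/a2.png",o[:, :800])
```

```text
[0.47336993 0.10579212 0.12028343] [ 0.28111335 -0.3482225   0.44294852]
(400, 785, 3)
```

View pics/a2.png

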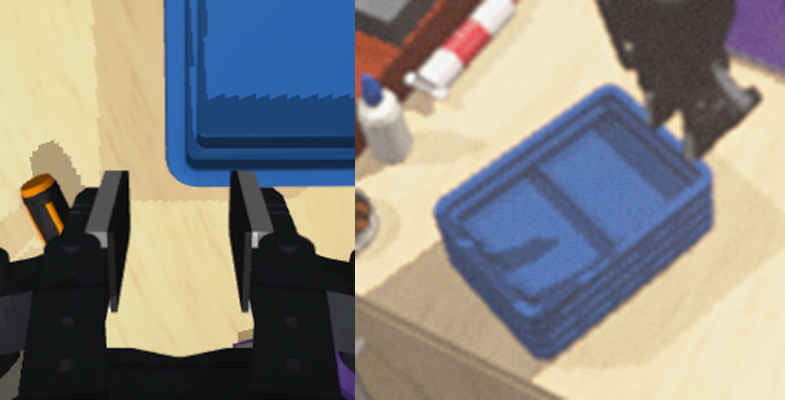

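The wrist crop shows the open fingers straddling the left rim band near corner0, with the pad midpoint at about u=182 and the band at u=165–190. The side crop shows them above that corner. Descending now.

move_arm(increments=[-1, -1, 10, 0, 0.35, 0, -1, 10, 0, 0.35, 0, 0, 10, 0, 0.35, 0, 0, 6, 0, 0.35, 0, 0, 0, 0, 0.35, 0, 0, 0, 0, 0.35, 0, 0, 0, 0, 0.35])

```text
time: 4.18
tool_pos: [0.4724, 0.1057, 0.0854]
tool_rot: [0.0, 0.823, 0.568, 0.0]
contact_force: [-0.0, 0.2, -0.5]
gripper_width: 0.351
grasp_force: 0.0
```

move_arm(increments=[-1.5, -1, 5, 0, 0.35, 0, 0, 5, 0, 0.3, 0, 0, 0, 0, 0.25, 0, 0, 0, 0, 0.2, 0, 0, 0, 0, 0.17, 0, 0, 0, 0, 0.15, 0, 0, 0, 0, 0.14, 0, 0, 0, 0, 0.14])

```text
time: 4.85
tool_pos: [0.4709, 0.1047, 0.0755]
tool_rot: [0.0, 0.823, 0.568, 0.0]
contact_force: [0.4, -1.1, 1.2]
gripper_width: 0.142
grasp_force: 0.0
```

move_arm(increments=[0, 0, 0, 0, 0.125, 0, 0, 0, 0, 0.12, 0, 0, 0, 0, 0.115, 0, 0, 0, 0, 0.11, 0, 0, 0, 0, 0.11])

```text
time: 5.27
tool_pos: [0.4708, 0.1047, 0.0753]
tool_rot: [-0.0, 0.823, 0.568, -0.0]
contact_force: [0.3, -0.1, -0.0]
gripper_width: 0.109
grasp_force: 0.0
```

move_arm(increments=[0, 0, 0, 0, 0.105, 0, 0, 0, 0, 0.105])

```text
time: 5.43
tool_pos: [0.4707, 0.1047, 0.0753]
tool_rot: [0.0, 0.823, 0.568, -0.0]
contact_force: [-0.2, 0.5, 0.3]
gripper_width: 0.105
grasp_force: 0.0
```

move_arm(increments=[0, 0, 0, 0, 0.1, 0, 0, 0, 0, 0.1])

```text
time: 5.6
tool_pos: [0.4707, 0.1047, 0.0753]
tool_rot: [-0.0, 0.823, 0.568, -0.0]
contact_force: [0.3, 0.2, 0.5]
gripper_width: 0.103
grasp_force: 0.0
```

move_arm(increments=[0, 0, 0, 0, 0.09, 0, 0, 0, 0, 0.09])

```text
time: 5.77
tool_pos: [0.4708, 0.1046, 0.0753]
tool_rot: [0.0, 0.823, 0.568, -0.0]
contact_force: [0.4, -0.2, -0.1]
gripper_width: 0.088
grasp_force: 0.0
```

move_arm(increments=[0, 0, 0, 0, 0.075, 0, 0, 0, 0, 0.07, 0, 0, 0, 0, 0.07])

```text
time: 6.02
tool_pos: [0.4708, 0.1047, 0.0753]
tool_rot: [-0.0, 0.823, 0.568, 0.0]
contact_force: [0.8, -0.2, 0.4]
gripper_width: 0.073
grasp_force: 0.0
```

move_arm(increments=[0, 0, 0, 0, 0.06, 0, 0, 0, 0, 0.05, 0, 0, 0, 0, 0.05])

```text
time: 6.27
tool_pos: [0.4707, 0.1046, 0.0753]
tool_rot: [0.0, 0.823, 0.568, -0.0]
contact_force: [0.0, 0.2, 0.3]
gripper_width: 0.05
grasp_force: 0.0
```

Run:
```python
from h import *
w=manip.grab_frame("wrist")["image"][120:400,180:460]; d=manip.grab_frame("side")["image"][190:320,250:380]
r=lambda i:cv2.resize(i,(400,400),interpolation=cv2.INTER_CUBIC)
cv2.imwrite("pics/a3.png",np.hstack([r(w),r(d)]))
```

```text
(no output)
```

View pics/a3.png

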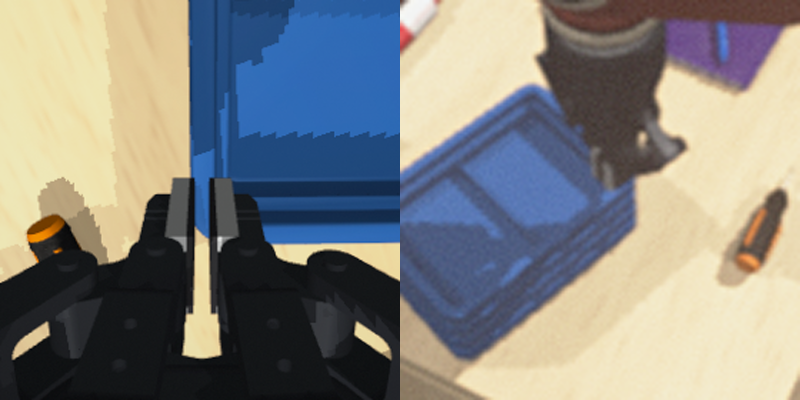

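The fingers are at 4 mm opening with no contact, so the tips must be above the rim: they appear set back from the nominal TCP. The wrist crop puts the finger gap at about u=193–210 over the band at u=192–218. I'll probe downward gently to find the rim top.

move_arm(increments=[0, 1, 2, 0, 0.05, 0, 0, 2, 0, 0.05, 0, 0, 1.5, 0, 0.05, 0, 0, 0, 0, 0.05])

```text
time: 6.7
tool_pos: [0.4713, 0.1042, 0.0692]
tool_rot: [-0.0, 0.823, 0.568, -0.0]
contact_force: [-0.2, -0.5, -0.4]
gripper_width: 0.051
grasp_force: 0.0
```

move_arm(increments=[0, 0, 2, 0, 0.05, 0, 0, 2, 0, 0.05, 0, 0, 0, 0, 0.05])

```text
time: 6.95
tool_pos: [0.4714, 0.1043, 0.0653]
tool_rot: [-0.0, 0.823, 0.568, -0.0]
contact_force: [0.6, -0.1, -0.2]
gripper_width: 0.049
grasp_force: 0.0
```

Run:
```python
from h import *
import pickle
S=manip.grab_frame("scene");D=manip.grab_frame("side");s=manip.state();pickle.dump((s,S,D),open("f2.pkl","wb"))
print(onz(S,0,0,0)*0)
def proj(f,P):
    q=np.array(f["rotation"]);Q=R.from_quat(q[[1,2,3,0]]).as_matrix() if q.size==4 else q
    p=Q.T@(P-np.array(f["eye"]));x=p[:2]/p[2];x=x*(1+f["k1"]*(x@x));F=200/np.tan(np.radians(f["fov_y"])/2);return x*F+[f["cx"],f["cy"]]
P=np.array(s["tool_pos"])
for n,f in(("scene",S),("side",D)):
    print(n,proj(f,P),proj(f,P+[0,0,.03]),proj(f,P+[0,0,.06]))
w=S["image"][160:260,330:430]; d=D["image"][200:300,260:360]
r=lambda i:cv2.resize(i,(400,400),interpolation=cv2.INTER_CUBIC)
w=r(w);d=r(d)
for im,f,o in((w,S,(330,160)),(d,D,(260,200))):
    u=(proj(f,P)-o)*4; cv2.circle(im,tuple(int(a) for a in u),3,(0,255,0),-1)
    u=(proj(f,P+[0,0,.02])-o)*4; cv2.circle(im,tuple(int(a) for a in u),3,(0,0,255),-1)
cv2.imwrite("pics/a4.png",np.hstack([w,d]))
```

```text
[-0. -0.  0.]
scene [369.17115071 189.00071128] [370.38469609 183.23128562] [371.65120961 177.21283999]
side [318.36364898 255.56921723] [317.97453968 248.21994403] [317.56429638 240.46484405]
```

View pics/a4.png

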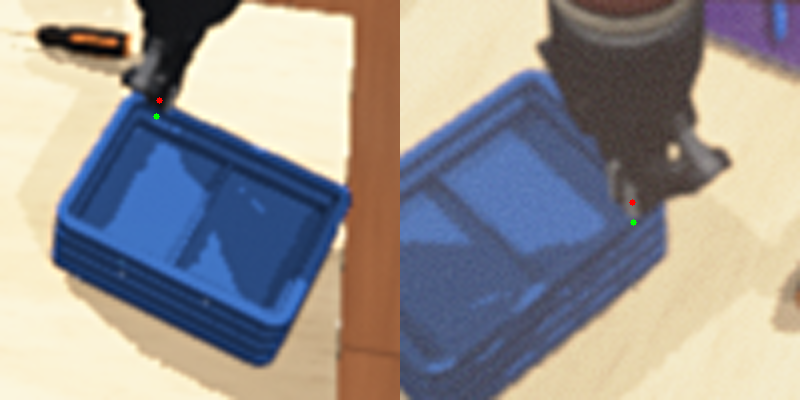

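Both crops show the fingertips just over the rim at corner0. Tips are at about (162,110) in the scene crop and (634,212) in the side crop, roughly 10–15 mm above the nominal TCP. I'll keep probing in small steps.

move_arm(increments=[0, 0, 1, 0, 0.05, 0, 0, 1, 0, 0.05, 0, 0, 0, 0, 0.05])

```text
time: 7.3
tool_pos: [0.4716, 0.1043, 0.0636]
tool_rot: [-0.0, 0.823, 0.568, -0.0]
contact_force: [0.1, -0.6, 0.5]
gripper_width: 0.049
grasp_force: 0.0
```

move_arm(increments=[0, 0, 1, 0, 0.05, 0, 0, 1, 0, 0.05, 0, 0, 0, 0, 0.05])

```text
time: 7.55
tool_pos: [0.4715, 0.1043, 0.0615]
tool_rot: [-0.0, 0.823, 0.568, -0.0]
contact_force: [0.1, 0.2, -0.6]
gripper_width: 0.049
grasp_force: 0.0
```

move_arm(increments=[0, 0, 1, 0, 0.05, 0, 0, 1, 0, 0.05, 0, 0, 0, 0, 0.05])

```text
time: 7.8
tool_pos: [0.4715, 0.1043, 0.0595]
tool_rot: [-0.0, 0.823, 0.568, -0.0]
contact_force: [0.8, 0.2, -1.1]
gripper_width: 0.052
grasp_force: 0.0
```

move_arm(increments=[0, 0, 1, 0, 0.05, 0, 0, 1, 0, 0.05, 0, 0, 0, 0, 0.05])

```text
time: 8.05
tool_pos: [0.4715, 0.1043, 0.0575]
tool_rot: [-0.0, 0.823, 0.568, -0.0]
contact_force: [0.3, -0.2, 0.0]
gripper_width: 0.05
grasp_force: 0.0
```

move_arm(increments=[0, 0, 1, 0, 0.05, 0, 0, 1, 0, 0.05, 0, 0, 0, 0, 0.05])

```text
time: 8.3
tool_pos: [0.4718, 0.1043, 0.0567]
tool_rot: [-0.0, 0.823, 0.568, -0.0]
contact_force: [-2.8, -0.3, 6.5]
gripper_width: 0.05
grasp_force: 2.9
```

move_arm(increments=[0, 0, 1, 0, 0.05, 0, 0, 1, 0, 0.05, 0, 0, 0, 0, 0.05])

```text
time: 8.55
tool_pos: [0.472, 0.1043, 0.0566]
tool_rot: [-0.0, 0.823, 0.568, -0.001]
contact_force: [-8.4, -1.5, 16.7]
gripper_width: 0.052
grasp_force: 8.2
```

Contact came at TCP z≈0.0568, so the tips sit about 26 mm behind the nominal TCP. I'll back off, open, and come down to about 8 mm of overlap.

move_arm(increments=[0, 0, -6, 0, 0.05, 0, 0, -6, 0, 0.1, 0, 0, 0, 0, 0.35, 0, 0, 0, 0, 0.35, 0, 0, 0, 0, 0.35])

```text
time: 8.97
tool_pos: [0.4715, 0.1043, 0.0654]
tool_rot: [-0.0, 0.823, 0.568, -0.0]
contact_force: [-0.7, 0.6, -0.4]
gripper_width: 0.349
grasp_force: 0.0
```

move_arm(increments=[0, 0, 6, 0, 0.35, 0, 0, 6, 0, 0.35, 0, 0, 2, 0, 0.35, 0, 0, 2, 0, 0.35, 0, 0, 0, 0, 0.25, 0, 0, 0, 0, 0.2])

```text
time: 9.47
tool_pos: [0.4715, 0.1043, 0.0495]
tool_rot: [-0.0, 0.823, 0.568, -0.0]
contact_force: [0.6, 0.4, 0.3]
gripper_width: 0.2
grasp_force: 0.0
```

move_arm(increments=[0, 0, 0, 0, 0.16, 0, 0, 0, 0, 0.13, 0, 0, 0, 0, 0.12, 0, 0, 0, 0, 0.12])

```text
time: 9.8
tool_pos: [0.4719, 0.1043, 0.05]
tool_rot: [0.0, 0.823, 0.568, 0.0]
contact_force: [0.4, -0.0, -0.1]
gripper_width: 0.119
grasp_force: 0.0
```

move_arm(increments=[0, 0, 0, 0, 0.11, 0, 0, 0, 0, 0.11])

```text
time: 9.97
tool_pos: [0.4717, 0.1043, 0.0499]
tool_rot: [-0.0, 0.823, 0.568, 0.0]
contact_force: [0.5, 0.3, 0.6]
gripper_width: 0.113
grasp_force: 0.3
```

move_arm(increments=[0, 0, 0, 0, 0.1, 0, 0, 0, 0, 0.1])

```text
time: 10.13
tool_pos: [0.4715, 0.1044, 0.0499]
tool_rot: [-0.0, 0.823, 0.568, -0.0]
contact_force: [-1.3, 0.3, 2.1]
gripper_width: 0.1
grasp_force: 7.8
```

move_arm(increments=[0, 0, 0, 0, 0.095, 0, 0, 0, 0, 0.095, 0, 0, 0, 0, 0.095])

```text
time: 10.38
tool_pos: [0.4716, 0.1044, 0.0499]
tool_rot: [-0.0, 0.823, 0.568, -0.0]
contact_force: [-1.4, 0.4, 3.4]
gripper_width: 0.1
grasp_force: 15.0
```

Grip force responds to the jaw target, so a light 15 N pinch should let the tray tilt between the pads. Peeling slowly.

move_arm(increments=[0, 0, -1, 0, 0.095, 0, 0, -1, 0, 0.095, 0, 0, -1, 0, 0.095, 0, 0, -1, 0, 0.095, 0, 0, 0, 0, 0.095])

```text
time: 10.8
tool_pos: [0.4717, 0.1042, 0.0538]
tool_rot: [0.0, 0.823, 0.568, -0.0]
contact_force: [0.1, -0.3, -0.3]
gripper_width: 0.101
grasp_force: 14.7
```

move_arm(increments=[0, 0, -1, 0, 0.095, 0, 0, -1, 0, 0.095, 0, 0, -1, 0, 0.095, 0, 0, 0, 0, 0.095])

```text
time: 11.13
tool_pos: [0.4721, 0.1042, 0.0572]
tool_rot: [0.0, 0.823, 0.568, 0.0]
contact_force: [1.1, -0.5, -1.3]
gripper_width: 0.098
grasp_force: 14.9
```

```bash
cat > look.py <<'E'
from h import *
import sys
S=manip.grab_frame("scene")["image"][150:270,330:430];D=manip.grab_frame("side")["image"][200:320,230:350]
r=lambda i:cv2.resize(i,None,fx=4,fy=4,interpolation=cv2.INTER_CUBIC)[:480]
S=cv2.resize(S,(380,456),interpolation=cv2.INTER_CUBIC);D=cv2.resize(D,(420,456),interpolation=cv2.INTER_CUBIC)
cv2.imwrite(sys.argv[1],np.hstack([S,D]))
E
python3 look.py pics/a5.png
```

```text
(no output)
```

View pics/a5.png

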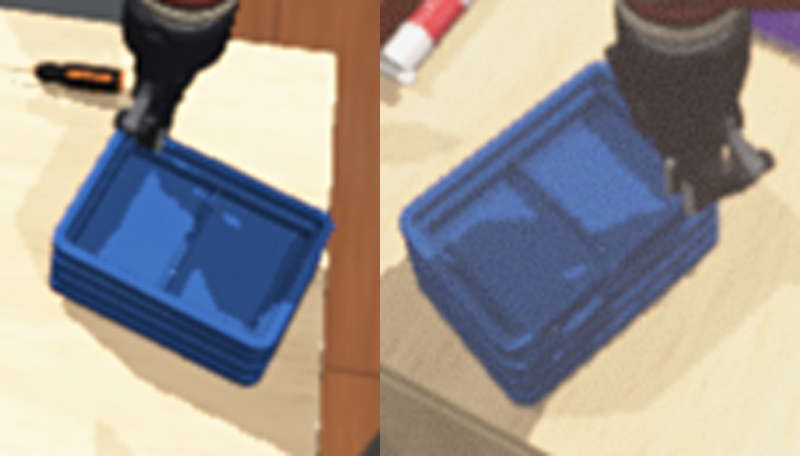

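The crops show the stack standing and the gripper on the rim at corner0, but can't resolve a few millimetres of tilt. I'll measure tilt from the wrist view instead: apparent rim width at several distances along the tray gives local rim height.

```bash
cat > tilt.py <<'E'
from h import *
s=manip.state(); f=manip.grab_frame("wrist"); k=wristpose(f,s)
m=cv2.inRange(cv2.cvtColor(f["image"],cv2.COLOR_BGR2HSV),(95,100,30),(122,255,255))
m=cv2.morphologyEx(m,cv2.MORPH_OPEN,np.ones((3,3)))
c=max(cv2.findContours(m,cv2.RETR_EXTERNAL,cv2.CHAIN_APPROX_NONE)[0],key=cv2.contourArea); m[:]=0; cv2.drawContours(m,[c],-1,255,-1)
cz=k["eye"][2]; out=[]
x=lambda P:(P-s["tool_pos"])
a=np.radians(69.43); ey=np.array([np.cos(a),np.sin(a)]); ex=np.array([ey[1],-ey[0]])
print("t",round(s["time"],2),"tcp",np.round(s["tool_pos"],4),"F",np.round(s["contact_force"],1),"g",round(s["grasp_force"],1))
for v in range(6,240,26):
    u=np.nonzero(m[v])[0]
    if len(u)<20: continue
    A,B=[onz(f,w,v,.083,**k) for w in(u.min()-.5,u.max()+.5)]
    w=(B-A)[:2]@ex; h=cz-(cz-.083)*.126/w; C=onz(f,u.min()-.5,v,h,**k)
    print(v,u.min(),u.max(),"y rel tcp %.1f  width %.1f  rim z %.1f  left x rel %.1f"%(x(C)[:2]@ey*1e3,w*1e3,h*1e3,x(C)[:2]@ex*1e3))
E
python3 tilt.py
```

```text
t 11.23 tcp [0.4721 0.1042 0.0571] F [ 1.5 -0.3 -1.5] g 15.0
6 308 632 y rel tcp 102.8  width 125.6  rim z 82.6  left x rel -4.8
32 308 628 y rel tcp 93.7  width 125.8  rim z 82.7  left x rel -4.9
58 308 624 y rel tcp 84.4  width 126.0  rim z 83.0  left x rel -5.0
84 309 620 y rel tcp 74.9  width 126.0  rim z 83.0  left x rel -4.7
110 309 615 y rel tcp 65.1  width 126.1  rim z 83.1  left x rel -4.8
136 309 610 y rel tcp 54.9  width 126.3  rim z 83.3  left x rel -5.0
162 310 605 y rel tcp 44.3  width 126.2  rim z 83.2  left x rel -4.7
188 310 600 y rel tcp 33.4  width 126.6  rim z 83.7  left x rel -4.8
214 310 595 y rel tcp 22.2  width 127.1  rim z 84.3  left x rel -4.9
```

That sensor works well: rim z is about 83 mm everywhere, so the tray is still seated and the pads slipped up the band. I'll go back down slightly deeper and grip harder.

move_arm(increments=[0, 0, 0, 0, 0.16, 0, 0, 0, 0, 0.2, 0, 0, 5, 0, 0.2, 0, 0, 4.5, 0, 0.2, 0, 0, 0, 0, 0.15, 0, 0, 0, 0, 0.1, 0, 0, 0, 0, 0.09, 0, 0, 0, 0, 0.085])

```text
time: 11.95
tool_pos: [0.4712, 0.1043, 0.047]
tool_rot: [-0.0, 0.823, 0.568, -0.0]
contact_force: [-0.6, 0.3, -0.9]
gripper_width: 0.097
grasp_force: 32.0
```

move_arm(increments=[0, 0, 0, 0, 0.08, 0, 0, 0, 0, 0.08])

```text
time: 12.12
tool_pos: [0.4713, 0.1043, 0.0471]
tool_rot: [-0.0, 0.823, 0.568, -0.0]
contact_force: [-0.8, -0.3, -0.7]
gripper_width: 0.092
grasp_force: 39.7
```

move_arm(increments=[0, 0, -1, 0, 0.08, 0, 0, -1, 0, 0.08, 0, 0, -1, 0, 0.08])

```text
time: 12.37
tool_pos: [0.4715, 0.1043, 0.0503]
tool_rot: [-0.0, 0.823, 0.568, -0.0]
contact_force: [-0.8, -0.3, -1.0]
gripper_width: 0.085
grasp_force: 39.7
```

move_arm(increments=[0, 0, -1, 0, 0.08, 0, 0, -1, 0, 0.08])

```text
time: 12.53
tool_pos: [0.4716, 0.1043, 0.0521]
tool_rot: [0.0, 0.823, 0.568, 0.0]
contact_force: [1.6, 0.3, -3.1]
gripper_width: 0.092
grasp_force: 39.5
```

```bash
python3 tilt.py
```

```text
t 12.53 tcp [0.4716 0.1043 0.0521] F [ 1.6  0.3 -3.1] g 39.5
6 309 639 y rel tcp 102.2  width 123.7  rim z 80.5  left x rel -4.3
32 309 639 y rel tcp 93.0  width 125.6  rim z 82.5  left x rel -4.3
58 309 637 y rel tcp 84.0  width 126.7  rim z 83.8  left x rel -4.4
84 310 633 y rel tcp 74.8  width 126.8  rim z 83.9  left x rel -4.1
110 310 628 y rel tcp 65.4  width 126.9  rim z 84.0  left x rel -4.2
136 310 622 y rel tcp 55.6  width 126.7  rim z 83.8  left x rel -4.4
162 310 617 y rel tcp 45.5  width 127.1  rim z 84.2  left x rel -4.5
188 310 611 y rel tcp 35.0  width 127.1  rim z 84.2  left x rel -4.6
214 311 605 y rel tcp 23.9  width 126.9  rim z 84.0  left x rel -4.3
```

This only senses the right edge, since the left one sits under the camera axis. For the gripped side I'll use the scene view, where its outer rim is silhouetted against the light table, and compare with the first frame.

```bash
cat > left.py <<'E'
from h import *
import pickle
a=np.radians(69.43); ey=np.array([np.cos(a),np.sin(a)]); ex=np.array([ey[1],-ey[0]]); c=np.array([.5469,.1402])
def proj(f,P):
    q=np.array(f["rotation"]);Q=R.from_quat(q[[1,2,3,0]]).as_matrix()
    p=Q.T@(P-np.array(f["eye"]));x=p[:2]/p[2];x=x*(1+f["k1"]*(x@x));return x*200/np.tan(np.radians(f["fov_y"])/2)+[f["cx"],f["cy"]]
def heights(f,edge,ts):
    g=cv2.GaussianBlur(f["image"][:,:,2].astype(float),(0,0),.7); H={}
    for t in ts:
        z=np.arange(.03,.16,.0005)
        E=lambda t:(c-ex*.063+ey*t) if edge=="x-" else (c+ex*.063+ey*t) if edge=="x+" else (c+ex*t-ey*.088) if edge=="y-" else (c+ex*t+ey*.088)
        uv=np.array([proj(f,np.r_[E(t),h]) for h in z])
        val=cv2.remap(g.astype(np.float32),uv[:,0].astype(np.float32)[None],uv[:,1].astype(np.float32)[None],cv2.INTER_LINEAR)[0]
        i=np.nonzero(val>110)[0]; i=[j for j in i if j>20 and val[j-1]<=110]
        H[t]=round(z[i[0]]*1e3,1) if i else None
    return H
xs=[-.04,-.02,0,.02,.04,.06,.07]; ys=[-.04,-.02,0,.02,.04]
if __name__=="__main__":
    B=pickle.load(open("f0.pkl","rb"))[1]
    s=manip.state(); N={n:manip.grab_frame(n) for n in("scene","side")}
    print(round(s["time"],2),np.round(s["tool_pos"],4),np.round(s["contact_force"],1),round(s["grasp_force"],1))
    for n,e,t in(("scene","x-",xs),("scene","y-",ys),("side","x+",xs),("side","y-",ys)):
        b,h=heights(B[n],e,t),heights(N[n],e,t)
        print(n,e,{k:(b[k],h[k],None if None in(b[k],h[k]) else round(h[k]-b[k],1)) for k in t})
E
python3 left.py
```

```text
12.58 [0.4717 0.1042 0.0523] [ 0.8  1.2 -4. ] 39.6
scene x- {-0.04: (np.float64(76.0), np.float64(81.5), np.float64(5.5)), -0.02: (np.float64(76.5), np.float64(80.5), np.float64(4.0)), 0: (np.float64(76.0), np.float64(81.5), np.float64(5.5)), 0.02: (np.float64(76.0), np.float64(80.5), np.float64(4.5)), 0.04: (np.float64(76.5), np.float64(80.5), np.float64(4.0)), 0.06: (np.float64(76.0), np.float64(80.5), np.float64(4.5)), 0.07: (np.float64(76.0), np.float64(80.0), np.float64(4.0))}
scene y- {-0.04: (np.float64(62.5), np.float64(73.5), np.float64(11.0)), -0.02: (np.float64(62.0), np.float64(72.0), np.float64(10.0)), 0: (np.float64(64.5), np.float64(70.5), np.float64(6.0)), 0.02: (np.float64(63.5), np.float64(71.5), np.float64(8.0)), 0.04: (np.float64(62.0), np.float64(72.5), np.float64(10.5))}
side x+ {-0.04: (np.float64(73.5), np.float64(77.5), np.float64(4.0)), -0.02: (np.float64(73.5), np.float64(78.0), np.float64(4.5)), 0: (np.float64(73.5), np.float64(77.5), np.float64(4.0)), 0.02: (np.float64(74.0), np.float64(77.5), np.float64(3.5)), 0.04: (np.float64(74.0), np.float64(77.5), np.float64(3.5)), 0.06: (np.float64(74.0), np.float64(78.0), np.float64(4.0)), 0.07: (np.float64(74.5), np.float64(78.0), np.float64(3.5))}
side y- {-0.04: (np.float64(69.0), None, None), -0.02: (np.float64(69.5), None, None), 0: (np.float64(68.0), np.float64(146.5), np.float64(78.5)), 0.02: (np.float64(69.0), np.float64(136.5), np.float64(67.5)), 0.04: (np.float64(69.0), np.float64(117.0), np.float64(48.0))}
```

Both long edges are up about 4 mm, so at 40 N the tray is lifting level. I'll loosen so the far end can settle.

move_arm(increments=[0, 0, 0, 0, 0.095, 0, 0, 0, 0, 0.098])

```text
time: 12.85
tool_pos: [0.4717, 0.1042, 0.0522]
tool_rot: [0.0, 0.823, 0.568, -0.0]
contact_force: [0.2, 0.5, -2.8]
gripper_width: 0.098
grasp_force: 17.0
```

```bash
sed -i 's/np.float64//; s/round(z\[i\[0\]\]\*1e3,1)/float(round(z[i[0]]*1e3,1))/; s/print(n,e,{k:.*/print(n,e,{k:None if None in(b[k],h[k]) else round(h[k]-b[k],1) for k in t})/' left.py; python3 left.py
```

```text
12.85 [0.4717 0.1042 0.0522] [ 0.2  0.5 -2.8] 17.0
scene x- {-0.04: 5.5, -0.02: 4.0, 0: 5.5, 0.02: 4.5, 0.04: 3.5, 0.06: 4.5, 0.07: 4.0}
scene y- {-0.04: 10.5, -0.02: 10.0, 0: 6.0, 0.02: 8.0, 0.04: 10.5}
side x+ {-0.04: 4.0, -0.02: 4.5, 0: 4.0, 0.02: 3.5, 0.04: 3.5, 0.06: 4.0, 0.07: 4.0}
side y- {-0.04: None, -0.02: None, 0: 78.0, 0.02: 67.5, 0.04: 47.0}
```

Run:
```python
from left import *
B=pickle.load(open("f0.pkl","rb"))[1]; _,S,D=pickle.load(open("f2.pkl","rb"))
for n,f,e,t in(("scene",S,"x-",xs),("scene",S,"y-",ys),("side",D,"x+",xs)):
    b,h=heights(B[n],e,t),heights(f,e,t); print(n,e,[None if None in(b[k],h[k]) else round(h[k]-b[k],1) for k in t])
```

```text
scene x- [0.5, 0.5, 1.0, 0.5, 0.5, 0.5, 1.0]
scene y- [-0.5, 0.0, 0.0, -0.5, 0.0]
side x+ [0.5, 0.0, 0.0, 0.0, 0.0, 0.0, 0.0]
```

move_arm(increments=[0, 0, -1.5, 0, 0.1, 0, 0, -1.5, 0, 0.1, 0, 0, 0, 0, 0.1])

```text
time: 13.2
tool_pos: [0.472, 0.1044, 0.056]
tool_rot: [0.0, 0.823, 0.568, 0.0]
contact_force: [-0.1, 0.1, -2.0]
gripper_width: 0.1
grasp_force: 16.3
```

```bash
python3 left.py; python3 tilt.py | awk 'NR>3'
```

```text
13.2 [0.472  0.1044 0.056 ] [-0.1  0.1 -2. ] 16.3
scene x- {-0.04: 7.5, -0.02: 7.0, 0: 6.5, 0.02: 6.5, 0.04: 5.0, 0.06: 4.5, 0.07: 4.0}
scene y- {-0.04: 12.5, -0.02: 14.0, 0: 9.5, 0.02: 9.5, 0.04: 12.5}
side x+ {-0.04: 4.0, -0.02: 4.5, 0: 4.0, 0.02: 3.5, 0.04: 3.5, 0.06: 3.5, 0.07: 3.0}
side y- {-0.04: None, -0.02: None, 0: 80.5, 0.02: 72.0, 0.04: 66.5}
58 309 629 y rel tcp 84.3  width 126.6  rim z 83.6  left x rel -4.5
84 309 624 y rel tcp 74.9  width 126.5  rim z 83.6  left x rel -4.6
110 309 620 y rel tcp 65.2  width 127.1  rim z 84.2  left x rel -4.7
136 310 614 y rel tcp 55.1  width 126.4  rim z 83.5  left x rel -4.5
162 310 609 y rel tcp 44.7  width 126.7  rim z 83.8  left x rel -4.6
188 310 604 y rel tcp 34.0  width 127.2  rim z 84.3  left x rel -4.7
214 311 598 y rel tcp 22.6  width 126.9  rim z 84.0  left x rel -4.4
```

The near corner is now rising (7.5 mm) while the far end stays put. Continuing the peel.

move_arm(increments=[0, 0, -1.5, 0, 0.1, 0, 0, -1.5, 0, 0.1, 0, 0, -1.5, 0, 0.1, 0, 0, 0, 0, 0.1])

```text
time: 13.68
tool_pos: [0.472, 0.1043, 0.0602]
tool_rot: [0.0, 0.823, 0.568, 0.0]
contact_force: [-0.3, -0.6, -0.4]
gripper_width: 0.101
grasp_force: 12.9
```

```bash
python3 left.py; python3 tilt.py | awk 'NR>3'
```

```text
13.68 [0.472  0.1043 0.0602] [-0.3 -0.6 -0.4] 12.9
scene x- {-0.04: 12.5, -0.02: 13.0, 0: 12.5, 0.02: 12.0, 0.04: 12.0, 0.06: 11.5, 0.07: 10.5}
scene y- {-0.04: 17.0, -0.02: 17.0, 0: 13.5, 0.02: 15.0, 0.04: 15.5}
side x+ {-0.04: 12.5, -0.02: 12.5, 0: 12.0, 0.02: 12.0, 0.04: 11.5, 0.06: 11.5, 0.07: 11.0}
side y- {-0.04: None, -0.02: None, 0: 87.5, 0.02: 78.0, 0.04: 72.0}
58 309 634 y rel tcp 84.0  width 133.0  rim z 90.7  left x rel -4.5
84 309 630 y rel tcp 74.8  width 133.5  rim z 91.2  left x rel -4.6
110 309 626 y rel tcp 65.3  width 134.1  rim z 91.8  left x rel -4.7
136 309 620 y rel tcp 55.5  width 133.9  rim z 91.6  left x rel -4.8
162 309 615 y rel tcp 45.4  width 134.2  rim z 92.0  left x rel -4.9
188 310 610 y rel tcp 34.9  width 134.3  rim z 92.1  left x rel -4.6
214 310 604 y rel tcp 23.9  width 134.5  rim z 92.2  left x rel -4.8
```

Every edge is now about 12 mm up with only the tray's weight on the wrist, so the snaps let go together without enough tilt. The stack isn't being carried. I'll relax the grip so the far end pivots back down into its nest while the pads hold the near corner up.

move_arm(increments=[0, 0, 0, 0, 0.104, 0, 0, 0, 0, 0.106, 0, 0, 0, 0, 0.106])

```text
time: 14.08
tool_pos: [0.4718, 0.1043, 0.0599]
tool_rot: [0.0, 0.823, 0.568, 0.0]
contact_force: [0.4, 0.1, -0.5]
gripper_width: 0.105
grasp_force: 3.5
```

```bash
python3 left.py; python3 tilt.py | awk 'NR>3'
```

```text
14.08 [0.4718 0.1043 0.0599] [ 0.4  0.1 -0.5] 3.5
scene x- {-0.04: 12.5, -0.02: 13.0, 0: 12.5, 0.02: 12.5, 0.04: 12.0, 0.06: 12.0, 0.07: 13.0}
scene y- {-0.04: 16.0, -0.02: 15.0, 0: 12.5, 0.02: 13.5, 0.04: 14.0}
side x+ {-0.04: 10.5, -0.02: 10.5, 0: 10.5, 0.02: 10.0, 0.04: 9.5, 0.06: 9.0, 0.07: 8.5}
side y- {-0.04: None, -0.02: None, 0: 86.0, 0.02: 77.0, 0.04: 71.0}
58 308 633 y rel tcp 84.1  width 132.4  rim z 90.0  left x rel -4.8
84 309 628 y rel tcp 74.8  width 132.0  rim z 89.6  left x rel -4.6
110 309 624 y rel tcp 65.3  width 132.6  rim z 90.2  left x rel -4.7
136 309 619 y rel tcp 55.5  width 132.8  rim z 90.5  left x rel -4.8
162 310 614 y rel tcp 45.2  width 132.8  rim z 90.4  left x rel -4.5
188 310 608 y rel tcp 34.6  width 132.8  rim z 90.4  left x rel -4.6
214 311 603 y rel tcp 23.5  width 133.0  rim z 90.6  left x rel -4.4
```

move_arm(increments=[0, 0, 0, 0, 0.107, 0, 0, 0, 0, 0.107])

```text
time: 14.4
tool_pos: [0.4716, 0.1043, 0.0597]
tool_rot: [-0.0, 0.823, 0.568, -0.0]
contact_force: [-0.5, -0.4, -0.5]
gripper_width: 0.109
grasp_force: 3.2
```

move_arm(increments=[0, 0, 0, 0, 0.108, 0, 0, 0, 0, 0.108])

```text
time: 14.57
tool_pos: [0.4716, 0.1043, 0.0598]
tool_rot: [-0.0, 0.823, 0.568, -0.0]
contact_force: [-0.3, 0.2, 0.4]
gripper_width: 0.108
grasp_force: 2.1
```

```bash
python3 left.py; python3 tilt.py | awk 'NR>3'
```

```text
14.57 [0.4716 0.1043 0.0598] [-0.3  0.2  0.4] 2.1
scene x- {-0.04: 12.5, -0.02: 13.0, 0: 12.0, 0.02: 12.5, 0.04: 12.0, 0.06: 11.5, 0.07: 11.0}
scene y- {-0.04: 15.5, -0.02: 15.0, 0: 9.5, 0.02: 10.0, 0.04: 11.0}
side x+ {-0.04: 9.5, -0.02: 8.5, 0: 8.0, 0.02: 7.0, 0.04: 6.5, 0.06: 6.5, 0.07: 5.5}
side y- {-0.04: None, -0.02: None, 0: 86.5, 0.02: 77.0, 0.04: 67.0}
58 308 629 y rel tcp 84.2  width 130.5  rim z 88.0  left x rel -4.9
84 308 625 y rel tcp 74.9  width 130.9  rim z 88.5  left x rel -5.0
110 309 621 y rel tcp 65.2  width 131.1  rim z 88.7  left x rel -4.7
136 309 616 y rel tcp 55.3  width 131.3  rim z 88.9  left x rel -4.8
162 310 611 y rel tcp 44.9  width 131.3  rim z 88.9  left x rel -4.6
188 310 606 y rel tcp 34.3  width 131.8  rim z 89.4  left x rel -4.7
214 311 600 y rel tcp 22.9  width 131.4  rim z 89.0  left x rel -4.4
```

The far right corner is coming down while the near one stays up, which is the diagonal tilt I want. A bit more.

move_arm(increments=[0, 0, 0, 0, 0.109, 0, 0, 0, 0, 0.109, 0, 0, 0, 0, 0.108])

```text
time: 14.97
tool_pos: [0.4717, 0.1043, 0.0598]
tool_rot: [-0.0, 0.823, 0.568, -0.0]
contact_force: [-1.5, 0.2, 0.1]
gripper_width: 0.109
grasp_force: 1.8
```

```bash
python3 left.py; python3 tilt.py | awk 'NR>3'
```

```text
14.97 [0.4717 0.1043 0.0598] [-1.5  0.2  0.1] 1.8
scene x- {-0.04: 12.0, -0.02: 13.0, 0: 12.5, 0.02: 12.0, 0.04: 12.0, 0.06: 11.5, 0.07: 11.0}
scene y- {-0.04: 15.5, -0.02: 14.5, 0: 10.0, 0.02: 9.0, 0.04: 9.0}
side x+ {-0.04: 9.5, -0.02: 8.5, 0: 8.0, 0.02: 7.0, 0.04: 6.5, 0.06: 6.5, 0.07: 5.5}
side y- {-0.04: None, -0.02: None, 0: 86.0, 0.02: 77.0, 0.04: 68.0}
58 308 629 y rel tcp 84.2  width 130.6  rim z 88.1  left x rel -4.9
84 308 625 y rel tcp 74.9  width 131.0  rim z 88.6  left x rel -5.0
110 309 620 y rel tcp 65.2  width 130.7  rim z 88.2  left x rel -4.7
136 309 615 y rel tcp 55.2  width 130.9  rim z 88.5  left x rel -4.8
162 310 611 y rel tcp 44.9  width 131.3  rim z 88.9  left x rel -4.6
188 310 605 y rel tcp 34.1  width 131.3  rim z 88.9  left x rel -4.7
214 311 600 y rel tcp 22.9  width 131.5  rim z 89.1  left x rel -4.4
```

move_arm(increments=[0, 0, -1, 0, 0.108, 0, 0, -1, 0, 0.108, 0, 0, -1, 0, 0.108, 0, 0, -1, 0, 0.108, 0, 0, 0, 0, 0.109])

```text
time: 15.53
tool_pos: [0.472, 0.1042, 0.0641]
tool_rot: [0.0, 0.823, 0.568, 0.0]
contact_force: [0.1, 0.6, -1.1]
gripper_width: 0.108
grasp_force: 3.7
```

```bash
python3 left.py; python3 tilt.py | awk 'NR>3'
```

```text
15.53 [0.472  0.1042 0.0641] [ 0.1  0.6 -1.1] 3.7
scene x- {-0.04: 14.5, -0.02: 13.0, 0: 12.0, 0.02: 11.0, 0.04: 8.5, 0.06: 7.0, 0.07: 6.5}
scene y- {-0.04: 21.0, -0.02: 22.0, 0: 20.0, 0.02: 20.0, 0.04: 21.0}
side x+ {-0.04: 10.0, -0.02: 9.0, 0: 8.0, 0.02: 6.5, 0.04: 6.0, 0.06: 5.0, 0.07: 4.0}
side y- {-0.04: None, -0.02: None, 0: None, 0.02: 83.0, 0.04: 76.0}
58 309 617 y rel tcp 84.8  width 128.4  rim z 85.8  left x rel -4.7
84 310 614 y rel tcp 75.0  width 128.8  rim z 86.3  left x rel -4.4
110 310 610 y rel tcp 64.9  width 129.3  rim z 86.9  left x rel -4.5
136 310 606 y rel tcp 54.6  width 130.0  rim z 87.6  left x rel -4.6
162 311 602 y rel tcp 43.9  width 130.3  rim z 87.9  left x rel -4.3
188 311 598 y rel tcp 33.0  width 131.2  rim z 88.9  left x rel -4.4
214 311 593 y rel tcp 21.6  width 131.7  rim z 89.5  left x rel -4.5
```

Now corner0 extrapolates to about 18 mm up with corner2 about 3 mm, which is a proper diagonal peel. I'll raise 3 mm more for margin.

move_arm(increments=[0, 0, -1, 0, 0.108, 0, 0, -1, 0, 0.108, 0, 0, -1, 0, 0.108, 0, 0, 0, 0, 0.108])

```text
time: 16.02
tool_pos: [0.4718, 0.1043, 0.0671]
tool_rot: [0.0, 0.823, 0.568, 0.0]
contact_force: [-0.2, 1.0, -1.2]
gripper_width: 0.108
grasp_force: 4.0
```

```bash
python3 left.py; python3 tilt.py | awk 'NR>3'
```

```text
16.02 [0.4718 0.1043 0.0671] [-0.2  1.  -1.2] 4.0
scene x- {-0.04: 17.5, -0.02: 15.0, 0: 15.0, 0.02: 12.5, 0.04: 10.0, 0.06: 9.5, 0.07: 8.5}
scene y- {-0.04: 24.0, -0.02: 24.0, 0: 22.0, 0.02: 23.0, 0.04: 22.5}
side x+ {-0.04: 12.0, -0.02: 11.0, 0: 9.5, 0.02: 7.0, 0.04: 6.5, 0.06: 5.5, 0.07: 3.5}
side y- {-0.04: None, -0.02: None, 0: None, 0.02: 87.0, 0.04: 78.0}
58 310 614 y rel tcp 85.0  width 129.1  rim z 86.7  left x rel -4.4
84 310 611 y rel tcp 75.0  width 129.9  rim z 87.6  left x rel -4.5
110 311 608 y rel tcp 64.8  width 130.5  rim z 88.2  left x rel -4.2
136 311 604 y rel tcp 54.4  width 131.1  rim z 88.9  left x rel -4.3
162 311 600 y rel tcp 43.7  width 131.8  rim z 89.8  left x rel -4.4
188 311 596 y rel tcp 32.7  width 132.7  rim z 90.7  left x rel -4.5
214 311 592 y rel tcp 21.4  width 133.8  rim z 91.9  left x rel -4.6
```

Corner0 is up about 21 mm with corner2 at about 3 mm and the stack in place, so the peel is done. Next I'll ease back a little to reduce tilt, clamp fully, and lift.

move_arm(increments=[0, 0, 2, 0, 0.107, 0, 0, 2, 0, 0.107, 0, 0, 1, 0, 0.107, 0, 0, 0, 0, 0.09, 0, 0, 0, 0, 0.05, 0, 0, 0, 0, 0, 0, 0, 0, 0, 0])

```text
time: 16.75
tool_pos: [0.4717, 0.1042, 0.0617]
tool_rot: [0.0, 0.823, 0.568, -0.0]
contact_force: [0.9, 0.1, -0.8]
gripper_width: 0.083
grasp_force: 58.7
```

move_arm(increments=[0, 0, -1.5, 0, 0, 0, 0, -1.5, 0, 0, 0, 0, -2, 0, 0, 0, 0, -2, 0, 0, 0, 0, 0, 0, 0])

```text
time: 17.17
tool_pos: [0.4722, 0.1044, 0.0695]
tool_rot: [0.0, 0.823, 0.568, 0.001]
contact_force: [0.6, -0.8, -0.8]
gripper_width: 0.086
grasp_force: 58.8
```

```bash
python3 left.py; python3 tilt.py | awk 'NR>3'
```

```text
17.17 [0.4722 0.1044 0.0695] [ 0.6 -0.8 -0.8] 58.8
scene x- {-0.04: 21.5, -0.02: 19.0, 0: 17.5, 0.02: 15.5, 0.04: 14.5, 0.06: 14.0, 0.07: 13.0}
scene y- {-0.04: 25.0, -0.02: 27.5, 0: 24.5, 0.02: 24.5, 0.04: 28.0}
side x+ {-0.04: 19.5, -0.02: 17.5, 0: 16.5, 0.02: 15.5, 0.04: 14.5, 0.06: 13.0, 0.07: 12.5}
side y- {-0.04: None, -0.02: None, 0: None, 0.02: 89.5, 0.04: 81.5}
58 310 623 y rel tcp 84.6  width 135.4  rim z 93.7  left x rel -4.3
84 310 620 y rel tcp 74.9  width 136.3  rim z 94.7  left x rel -4.3
110 310 616 y rel tcp 65.1  width 136.8  rim z 95.2  left x rel -4.4
136 310 612 y rel tcp 55.0  width 137.5  rim z 96.0  left x rel -4.5
162 311 608 y rel tcp 44.5  width 137.9  rim z 96.4  left x rel -4.2
188 311 604 y rel tcp 33.9  width 138.9  rim z 97.4  left x rel -4.3
214 311 599 y rel tcp 22.8  width 139.5  rim z 98.0  left x rel -4.4
```

move_arm(increments=[0, 0, -5, 0, 0, 0, 0, -8, 0, 0, 0, 0, -12, 0, 0, 0, 0, -16, 0, 0, 0, 0, -18, 0, 0, 0, 0, -18, 0, 0, 0, 0, -14, 0, 0, 0, 0, -9, 0, 0])

```text
time: 17.98
tool_pos: [0.473, 0.1044, 0.1724]
tool_rot: [0.001, 0.823, 0.568, 0.002]
contact_force: [1.2, -0.1, -0.1]
gripper_width: 0.084
grasp_force: 58.8
```

move_arm(increments=[-4, 1.5, 0, 0, 0, -8, 3, 0, 0, 0, -12, 4, 0, 0, 0, -12, 4, 0, 0, 0, -12, 4, 0, 0, 0, -12, 4, 0, 0, 0, -12, 4, 0, 0, 0, -12, 4, 0, 0, 0])

```text
time: 18.65
tool_pos: [0.4675, 0.0144, 0.1671]
tool_rot: [-0.001, 0.823, 0.568, -0.001]
contact_force: [-0.5, -0.2, -0.5]
gripper_width: 0.079
grasp_force: 58.7
```

move_arm(increments=[-12, 4, 0, 0, 0, -12, 4, 0, 0, 0, -12, 4, 0, 0, 0, -12, 4, 0, 0, 0, -12, 4.5, 0, 0, 0, -12, 4.5, 0, 0, 0, -12, 4.5, 0, 0, 0, -12, 4.5, 0, 0, 0])

```text
time: 19.32
tool_pos: [0.4652, -0.0872, 0.1671]
tool_rot: [-0.001, 0.823, 0.568, -0.001]
contact_force: [-0.7, 0.0, -0.5]
gripper_width: 0.079
grasp_force: 58.7
```

move_arm(increments=[-12, 4, 0, 0, 0, -12, 4, 0, 0, 0, -12, 4, 0, 0, 0, -12, 4.5, 0, 0, 0, -12, 4.5, 0, 0, 0, -12, 4.5, 0, 0, 0, -8, 4, 0, 0, 0, -5, 2, 0, 0, 0])

```text
time: 19.98
tool_pos: [0.4658, -0.1782, 0.1687]
tool_rot: [-0.0, 0.823, 0.568, -0.0]
contact_force: [-0.2, 0.5, -0.5]
gripper_width: 0.082
grasp_force: 58.7
```

```bash
python3 tilt.py
python3 - <<'E'
from h import *
S=manip.grab_frame("scene")["image"][100:300,170:440];D=manip.grab_frame("side")["image"][80:330,170:450]
cv2.imwrite("pics/fin.png",np.hstack([cv2.resize(S,(400,296)),cv2.resize(D,(332,296))]))
E
```

```text
t 19.98 tcp [ 0.4658 -0.1782  0.1687] F [-0.2  0.5 -0.5] g 58.7
6 310 630 y rel tcp 103.2  width 220.7  rim z 192.3  left x rel -4.0
32 310 627 y rel tcp 94.0  width 221.7  rim z 192.9  left x rel -4.1
58 310 624 y rel tcp 84.5  width 222.9  rim z 193.7  left x rel -4.1
84 288 621 y rel tcp 74.8  width 239.6  rim z 203.7  left x rel -11.9
110 310 637 y rel tcp 65.6  width 241.7  rim z 204.9  left x rel -4.0
136 310 614 y rel tcp 55.1  width 227.3  rim z 196.5  left x rel -4.4
162 310 609 y rel tcp 44.7  width 227.9  rim z 196.8  left x rel -4.5
188 311 604 y rel tcp 33.9  width 228.0  rim z 196.9  left x rel -4.3
214 311 600 y rel tcp 22.9  width 229.9  rim z 198.0  left x rel -4.4
```

View pics/fin.png

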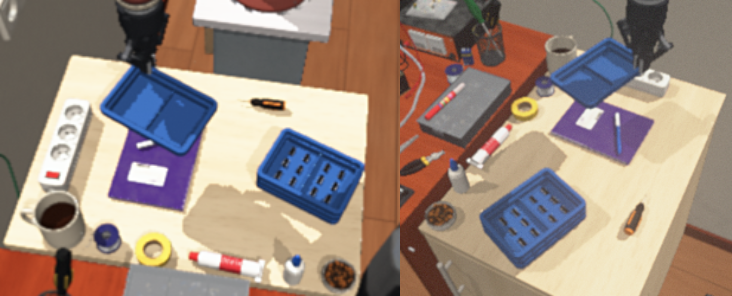

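The picture shows the tray held level above the notebook at about (158,108) in the left panel. The stack of chips is still standing in place at (310,175) and the bystanders are undisturbed. I'll centre it another 15 mm and let it settle.

move_arm(increments=[-5, 1, 0, 0, 0, -6, 1, 0, 0, 0, -4, 0.5, 0, 0, 0, 0, 0, 0, 0, 0, 0, 0, 0, 0, 0, 0, 0, 0, 0, 0, 0, 0, 0, 0, 0, 0, 0, 0, 0, 0])

```text
time: 20.8
tool_pos: [0.4628, -0.1916, 0.1688]
tool_rot: [0.0, 0.823, 0.568, 0.0]
contact_force: [-0.9, -0.5, -0.9]
gripper_width: 0.086
grasp_force: 58.7
```

```bash
python3 tilt.py | head -3
python3 - <<'E'
from left import *
B=pickle.load(open("f0.pkl","rb"))[1]["scene"]; N=manip.grab_frame("scene")
for e,t in(("x-",xs),("y-",ys)):
    b,h=heights(B,e,t),heights(N,e,t); print(e,[(b[k],h[k]) for k in t])
r=manip.state(); print(r["tool_pos"],np.abs(r["joint_vel"]).max(),r["grasp_force"]); print(manip.job_done())
E
```

```text
t 20.8 tcp [ 0.4628 -0.1916  0.1688] F [-0.9 -0.5 -0.9] g 58.7
6 310 630 y rel tcp 103.2  width 220.9  rim z 192.4  left x rel -4.1
32 310 627 y rel tcp 94.0  width 221.8  rim z 193.0  left x rel -4.2
x- [(76.0, 59.0), (76.5, 58.0), (76.0, 58.0), (76.0, 58.5), (76.5, 57.5), (76.0, 58.0), (76.0, 58.0)]
y- [(62.5, 44.0), (62.0, 44.5), (64.5, 45.5), (63.5, 44.5), (62.0, 45.5)]
[ 0.46280464 -0.19160133  0.16879105] 0.00310441206513686 58.73869408853352
the job is handed in; nothing more can be done
None
```

The tray is held about 15 cm above the middle of the notebook, tilted about 0.07 rad, with the stack and the other things in place; the snaps let go almost together on the first lift, so I lowered the far corner back into its nest for the 2 cm corner tilt (near corner about 21 mm up, far one about 3 mm) before lifting it free, and the job is handed in with no verdict returned.

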